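Find and press down the proud stave, then lay the caul

TASK

Four glued staves lie squeezed side by side in the sloping jig and one of them stands proud. Take the probe from its rack and, holding it square to the sloping face, touch the middle of each stave lightly, one after another from left to right as seen from the robot, to find the high one; then push that one down until it no longer stands above the others. Put the probe back in its rack as it was, and last lay the caul across the middle of all four staves, against the uphill side of the two cleats, so that it lies flat; leave the other things on the bench alone.

Things in the scene. Friction and masses are not known exactly. Their poses are not given: they have to be found in the camera images.
- bed_mid (a point): middle of the jig's sloping true face, 115 mm above the bench. x up the slope, away from the robot; y left; z out of the face, leaning 30 deg from vertical towards the robot. Bed 190 x 208 mm (x, y), base 220 x 230 mm. Side jaws (|y| 86 to 104 mm) lie 7 mm below the face. On each is a cleat: |y| 84 to 104 mm, 14 mm long in x, uphill side at x = -19 mm, top 14 mm above the face
- p1 (a point): point of the true (flush) face at the middle of the leftmost stave's place as seen from the robot; x up the slope, y to the left (robot's left), z straight out of the face. A proud stave's top lies 6 to 9 mm above this point along z, the other staves' tops within 0.5 mm of it
- p2 (a point): point of the true (flush) face at the middle of the second stave's place as seen from the robot; x up the slope, y to the left (robot's left), z straight out of the face. A proud stave's top lies 6 to 9 mm above this point along z, the other staves' tops within 0.5 mm of it
- p3 (a point): point of the true (flush) face at the middle of the third stave's place as seen from the robot; x up the slope, y to the left (robot's left), z straight out of the face. A proud stave's top lies 6 to 9 mm above this point along z, the other staves' tops within 0.5 mm of it
- p4 (a point): point of the true (flush) face at the middle of the rightmost stave's place as seen from the robot; x up the slope, y to the left (robot's left), z straight out of the face. A proud stave's top lies 6 to 9 mm above this point along z, the other staves' tops within 0.5 mm of it
- stave_a: one of four like pine staves, 185 x 40 x 22 mm, side by side at 42 mm pitch, in random order. This point is fixed: the middle of its place on the true face; it does NOT follow the stave up or down. The stave moves only square to the face: about 12 N shifts it, then it stays; a touch of a few N does not move it; it can be driven up to 5 mm below the face
- stave_b: one of four like pine staves, 185 x 40 x 22 mm, side by side at 42 mm pitch, in random order. This point is fixed: the middle of its place on the true face; it does NOT follow the stave up or down. The stave moves only square to the face: about 12 N shifts it, then it stays; a touch of a few N does not move it; it can be driven up to 5 mm below the face
- stave_c: one of four like pine staves, 185 x 40 x 22 mm, side by side at 42 mm pitch, in random order. This point is fixed: the middle of its place on the true face; it does NOT follow the stave up or down. The stave moves only square to the face: about 12 N shifts it, then it stays; a touch of a few N does not move it; it can be driven up to 5 mm below the face
- stave_d: one of four like pine staves, 185 x 40 x 22 mm, side by side at 42 mm pitch, in random order. This point is fixed: the middle of its place on the true face; it does NOT follow the stave up or down. The stave moves only square to the face: about 12 N shifts it, then it stays; a touch of a few N does not move it; it can be driven up to 5 mm below the face
- probe_mid (a point): middle of the probe's dark wooden handle, a block 92 (x) x 30 (y) x 42 mm (z), z up. A round steel pin, 14 mm thick with a round tip, sticks 72 mm out of the middle of its underside. About 180 g; starts hanging upright in the rack. Grip it across the 30 mm
- probe: the probe's frame, axes as probe_mid, origin in the middle of the handle's underside (21 mm below probe_mid)
- probe_tip (a point): end of the probe's pin, 93 mm below probe_mid along -z
- rack_rest (a point): the probe's place in the fixed wooden rack: middle of the slot at rail-top height, 95 mm above the bench; the middle of the handle's underside rests here. Two rails, 18 mm thick and 80 mm long, run along y at x = +-34 mm (slot 50 mm wide); the handle lies across both, along x, its pin hanging in the slot. z up
- caul_mid (a point): centre of the caul, a straight wooden batten 34 mm (x) x 200 mm (y, its length) x 42 mm (z), about 200 g, lying on the bench with z up. Grip it across the 34 mm. On the face its z stands square to the face and its length runs along the face's y
- caul: the caul's frame, axes as caul_mid, origin in the middle of its underside
- screwdriver: bystander: screwdriver lying on the bench just beyond the jig
- glue: bystander: white glue bottle, 60 mm thick, 150 mm high, beyond the jig
- offcut: bystander: flat wooden offcut 70 x 120 x 18 mm, beyond the jig
- pot: bystander: green pot, 84 mm wide, 90 mm high, beyond the jig
Not all that is in view belongs to the job. Of the things shaped like the probe, the dark wooden one is meant.

How it is judged:
By the outcome, as a careful person would: the job done as asked, in the order asked, and still so for the second after the job is handed in, with the robot touching nothing.
It also fails if it takes over 72 s, if anything falls off the work surface, if the arm or the gripper's body presses on something with over 40 N, if the wrist force passes 120 N, or if a joint passes its speed limit or range.

ROBOT

A 7-joint arm with a two-finger parallel gripper is mounted at the origin on the work surface. World frame = base frame: x ahead of the robot, y to its left, z up, the work surface at z = 0. Lengths are in m, angles in rad, forces in N, time in s.
With the tool pointing down it reaches from about 0.35 to 0.9 m from the base axis. Payload 8.1 kg.
Tool frame: the origin (TCP) lies at the centre of the arm's flange, where the gripper is bolted on; the fingertips stand 178 mm ahead of it and the grasp point (between the pads) lies 159 mm ahead of it; x points along the fingers, z is the direction in which the jaws open and shut, and the axes are right-handed (so a half turn about x gives the same grasp; the last joint's range is limited). The gripper opens to 92 mm and grips with 3 to 60 N. Pads are 19 mm wide; open, the fingers measure 130 mm over their backs; the gripper's body (75 mm by 190 mm) begins 47 mm behind the grasp point.
Start: joints at [1.078, 0.434, 0.025, 1.573, -0.012, 1.134, -0.075], TCP at [0.237, -0.578, 0.405] pointing down, gripper open.
Joint ranges: [-2.62, 2.62], [-0.44, 2.09], [-1.27, 1.32], [0.08, 2.57], [-1.32, 4.46], [0.12, 2], [-2.74, 2.74]. Speed limits (rad/s): [2.22, 2.22, 3.01, 3.01, 3.14, 3.14, 3.14].

INTERFACE

Orientations are given as a rotation vector (axis times angle).
In Python, from cell import arm, get_image, search_frame, pinpoint gives the robot as it stands.
- The arm moves only by the tool arm_command, never from a script. Its argument "motion" is a list of rows, each a list of 7 numbers: the finger opening in mm, from 0 to 91.8, then the shift along the tool's x, y, z in mm, then the turn, a rotation vector about the tool's x, y, z in degrees. In form: [[fingers, x, y, z, ax, ay, az], ...]. A call has 1 to 5 rows; each row shifts and turns the commanded pose from where the row before left it, along the tool's axes as they then stand; what a row does not reach is not made up. A row lasts 1/8 s, in which the tool goes at most 62.5 mm and 10.7 degrees, less where a joint would pass 70% of its speed; a pose out of reach is approached as far as the arm can. A call with a gripper value outside its range is refused whole. The fingers move at their own pace and stop on an object; "newtons" is the grip in N (left out, the last holds). Time passes only in rows, so rows that do not move let the fingers close. It gives the time, the measured TCP pose, the force and the opening at its end, in the units of the state.
- arm.observe(): the state, without advancing time (a new reading comes with each control period).
- get_image(name): name is "side" or "top" or "wrist"; returns a dict with "frame" (420x560x3 uint8, red, green, blue), "range_z" (420x560 float32, m along the optical axis (not along the pixel's ray), 0 where there is no reading), "K" (3x3 intrinsics, pixels), "origin" and "rotation" of the camera in the world; the wrist camera has in their place "tool_from_camera" (4x4, takes a point from camera to tool coordinates, whose origin is the TCP and whose axes are the tool frame's). Camera axes: x right, y down, z forward; pixel columns grow to the right and rows downward; lengths in m; the calibration is good to about 2 mm. A picture is of the moment at which its call begins: read the wrist's pose just before it.
- arm.sign_off(): hands the job in, once; it reports no verdict.
Trained networks look in the newest picture that a camera, given by its name, has taken for a name from the list of things; names that differ only in an ending like _2 or _b are one class to them, and where a whole thing is asked for, a point or a joint stands for the part that bears it (a point fixed in the world has none). Each returns a list of dicts, best first, with "p" (0 to 1); they miss things now and then, are a little off and sometimes report something else, mostly with a low value. They report only what shows in the picture. A call takes as long as a camera call. They do not tell look-alikes from the thing itself.
- search_frame(camera, target): "point" ([x, y, z] in m, in world coordinates, good to about 4 mm: the middle of the surface that is visible of it).
- pinpoint(camera, target): "point" ([x, y, z] in m, in world coordinates, good to about 4 mm: a listed point, or the origin of a listed thing).
The state is a dict: "clock": time; "joints": joint angles; "dq": joint speeds; "joint_efforts": joint torques, N m; "position": TCP position; "ee_rot": TCP orientation; "force": force on the tool from outside, world axes, zero at the start; "ft_torque": the same for the moment, N m; "width": opening from 0.0 (shut) to 1.0 (fully open).
Only numpy, scipy, OpenCV 4.12 (cv2) and the standard library are available. Lean on these libraries where they do the work, as an engineer would, in place of code of your own. Each camera call takes 0.05 s, during which the arm holds its last target. There are 200 camera calls.

## Working session

There is one attempt and no reset: what is moved stays moved. The work goes in short steps, Python scripts to look and compute and a tool call to move; the robot and the scene stay as the last step left them, time stands still between calls to the robot, and variables do not carry over. Pictures are saved under pics/ and viewed, about 8 in all and at most 12, crops included, and the job is handed in when it is done.

Besides the shell and the picture viewer there is one more tool, called after "Request:" as name([rows], argument=value, ...), one row to a line, values as JSON. arm_command: Moves the arm, as the interface text tells. Its arguments: {"type":"object","properties":{"motion":{"type":"array"},"newtons":{"type":"number"}},"required":["motion"]}

```bash
ls; mkdir -p pics; cat > h.py <<'E'
import numpy as np, cv2
from scipy.spatial.transform import Rotation as R
from cell import arm, get_image, search_frame, pinpoint
np.set_printoptions(precision=4,suppress=True)
def world(im):
    d=im["range_z"];K=im["K"];v,u=np.mgrid[:d.shape[0],:d.shape[1]]
    c=np.stack([(u-K[0,2])/K[0,0]*d,(v-K[1,2])/K[1,1]*d,d],-1)
    if "origin" in im: w=c@np.array(im["rotation"]).T+im["origin"]
    else:
        s=arm.observe();T=np.array(im["tool_from_camera"])
        t=c@T[:3,:3].T+T[:3,3]; w=t@R.from_rotvec(s["ee_rot"]).as_matrix().T+s["position"]
    w[d==0]=np.nan
    return w
def save(im,n): cv2.imwrite(f"pics/{n}.png",im["frame"][:,:,::-1])
E
python3 - <<'E'
from h import *
s=arm.observe();print(s)
for c in ("top","side"):
    im=get_image(c);save(im,c+"0");np.savez(c+"0.npz",**im)
    print(c,im["origin"],np.array(im["rotation"]).tolist(),im["K"][0])
    for t in "bed_mid p1 p2 p3 p4 probe_mid probe_tip rack_rest caul_mid caul".split():
        print(t,[(np.round(r["point"],4).tolist(),round(r["p"],2)) for r in pinpoint(c,t)][:4])
E
python3 -c "
import cv2,numpy as np
a=cv2.imread('pics/top0.png');print(a.shape)"
```

```text
pics
{'clock': 0.0, 'joints': array([ 1.0784,  0.4352,  0.025 ,  1.5741, -0.0116,  1.134 , -0.0751]), 'dq': array([-0.0008,  0.0002, -0.0004,  0.0012, -0.0001, -0.0002,  0.0029]), 'joint_efforts': array([ -0.0006, -66.7851,   0.9846, -31.4457,  -0.0606,   0.043 ,
         0.0002]), 'position': array([ 0.2374, -0.5779,  0.4039]), 'ee_rot': array([ 0.9184,  1.3702, -0.9171]), 'force': array([ 0.8224, -0.3268,  0.3519]), 'ft_torque': array([-0.0192,  0.0282, -0.0467]), 'width': 0.9978529445271418}
top [0.3908 0.0244 0.9457] [-2.3214977831870187, 1.8523318604605412, -0.205627608594862] [382.8825   0.     282.3517]
bed_mid []
p1 [([0.5672, 0.0277, 0.1144], 0.96), ([0.5705, -0.0568, 0.1136], 0.88), ([0.5656, 0.0647, 0.1161], 0.8), ([0.5209, 0.2984, 0.0919], 0.33)]
p2 [([0.5672, 0.0277, 0.1144], 0.96), ([0.5705, -0.0568, 0.1136], 0.88), ([0.5656, 0.0647, 0.1161], 0.8), ([0.5209, 0.2984, 0.0919], 0.33)]
p3 [([0.5672, 0.0277, 0.1144], 0.96), ([0.5705, -0.0568, 0.1136], 0.88), ([0.5656, 0.0647, 0.1161], 0.8), ([0.5209, 0.2984, 0.0919], 0.33)]
p4 [([0.5672, 0.0277, 0.1144], 0.96), ([0.5705, -0.
[... 1080 characters left out ...]
.0177, 0.1134], 0.73), ([0.5655, 0.0701, 0.1151], 0.56), ([0.5159, 0.3012, 0.0941], 0.4)]
probe_mid [([0.3623, 0.3095, 0.0901], 0.94), ([0.6662, 0.3806, 0.0876], 0.84), ([0.5194, 0.2969, 0.1137], 0.69), ([0.5681, -0.0166, 0.1149], 0.55)]
probe_tip [([0.6615, 0.3855, -0.0015], 0.89), ([0.3586, 0.3091, -0.0001], 0.79), ([0.5206, 0.298, 0.0272], 0.77), ([0.571, -0.0595, 0.1137], 0.39)]
rack_rest [([0.518, 0.3013, 0.0982], 0.75), ([0.568, 0.0693, 0.116], 0.66), ([0.7804, -0.0424, 0.0006], 0.35)]
caul_mid [([0.5041, -0.3136, 0.0233], 0.68), ([0.5066, -0.3167, -0.0007], 0.31)]
caul [([0.5026, -0.3151, -0.0015], 0.89), ([0.7203, 0.2326, 0.0026], 0.65), ([0.521, 0.2957, 0.0951], 0.29)]
(420, 560, 3)
```

View pics/top0.png

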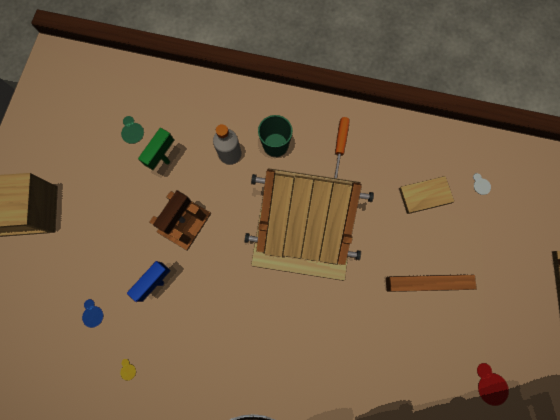

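View pics/side0.png

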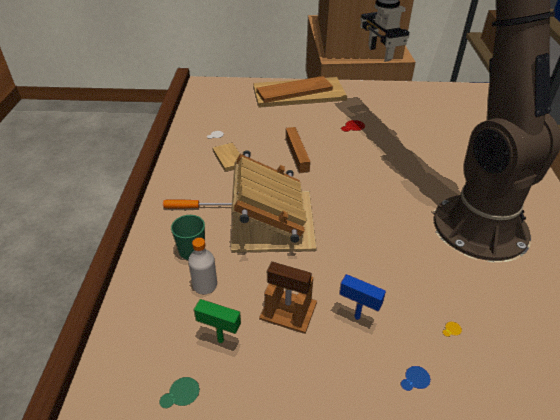

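The top view shows the jig at about (310,225), the probe in its rack at (178,212), and the caul at (432,283). The blue and green probes are decoys. The camera rotation comes as a rotation vector, so next I fit poses from depth.

```bash
sed -i 's/np.array(im\["rotation"\]).T/R.from_rotvec(im["rotation"]).as_matrix().T/' h.py
cat > fit.py <<'E'
from h import *
def rect(P):
    (c,(a,b),_)=r=cv2.minAreaRect(P[:,:2].astype(np.float32)*1000); q=cv2.boxPoints(r)
    e=[q[1]-q[0],q[2]-q[1]]; l=max(e,key=np.linalg.norm)
    return np.array(c),(round(a,1),round(b,1)),np.degrees(np.arctan2(l[1],l[0]))%180,np.median(P[:,2])*1000,len(P)
for c in ("top","side"):
    im=dict(np.load(c+"0.npz")); W=world(im)
    def sel(x,y,z): return W[(abs(W[...,0]-x[0])<x[1])&(abs(W[...,1]-y[0])<y[1])&(W[...,2]>z[0])&(W[...,2]<z[1])]
    print(c,"caul",*rect(sel((.505,.06),(-.315,.13),(.034,.05))))
    print("probe",*rect(sel((.518,.07),(.3,.07),(.126,.146))))
    print("rail",*rect(sel((.518,.08),(.3,.08),(.088,.1))))
    P=sel((.575,.06),(.005,.075),(.07,.17))
    n=np.array([-.5,0,.866]); 
    for k in range(8):
        m=np.median(P@n); Q=P[abs(P@n-m)<(.02 if k<2 else .003)]
        u,s,v=np.linalg.svd(Q-Q.mean(0),full_matrices=False); n=v[2]*np.sign(v[2,2])
        if k<2: n=np.array([-.5,0,.866]) if k==0 else n
    print("plane n",n,"tilt",np.degrees(np.arccos(n[2])),"yaw",np.degrees(np.arctan2(-n[1],-n[0])), "c",Q.mean(0),len(Q))
    # jig frame with yaw from plane
    np.save(c+"_n.npy",np.r_[n,Q.mean(0)])
E
python3 fit.py
```

```text
top caul [ 503.3087 -314.1811] (34.0, 201.4) 104.186005 42.74266334029153 1272
probe [518.3435 298.4951] (31.0, 91.4) 161.25296 137.3958003887741 623
rail [517.3015 300.2933] (81.3, 85.8) 162.47165 95.84771511030632 271
plane n [-0.5002 -0.031   0.8654] tilt 30.073711359185854 yaw 3.546815635131839 c [ 0.5772 -0.0122  0.1213] 2929
side caul [ 503.2226 -312.4691] (35.1, 204.9) 103.873955 40.76282844862178 410
probe [518.0817 300.0506] (33.2, 91.3) 162.88156 135.8040063873015 589
rail [517.7924 301.5291] (82.0, 90.2) 162.53555 94.49077538486611 286
plane n [-0.4957 -0.1149  0.8609] tilt 30.586419918161763 yaw 13.045652776257326 c [0.5756 0.005  0.1224] 1065
```

```bash
cat > jig.py <<'E'
from h import *
from scipy.optimize import minimize
t=np.radians(30)
def Rj(yaw): return (R.from_euler('z',yaw)*R.from_euler('y',-t)).as_matrix()
if __name__=="__main__":
  c0=np.array([.569,.004,.115])
  W=np.concatenate([world(dict(np.load(c+"0.npz"))).reshape(-1,3)+[0,0,d] for c,d in (("top",-.001),("side",.0007))])
  W=W[np.isfinite(W).all(1)&(abs(W-c0)<.2).all(1)]
  for src in ("both",):
    def model(L):
        x,y,z=L.T
        return x,y,z
    def cost(p):
        L=(W-[p[0],p[1],.115])@Rj(p[2])
        x,y,z=L.T; f=0
        # flush area
        f+=np.sum((abs(z)<.002)&(abs(x)<.092)&(abs(y)<.084))
        cl=(abs(z-.014)<.0025)&(x>-.033)&(x<-.019)&(abs(y)>.084)&(abs(y)<.104); f+=4*np.sum(cl)
        jw=(abs(z+.007)<.0025)&(abs(x)<.095)&(abs(y)>.086)&(abs(y)<.104)&~((x>-.033)&(x<-.019)); f+=np.sum(jw)
        return -f
    from scipy.optimize import differential_evolution as de
    r=de(cost,[(.554,.584),(-.012,.02),(-.05,.2)],seed=1,popsize=30); print(r.x,np.degrees(r.x[2]),r.fun)
    p=r.x;np.save("jig.npy",p)
    L=(W-[p[0],p[1],.115])@Rj(p[2])
    for a in (63,21,-21,-63):
        m=(abs(L[:,1]*1000-a)<15)&(abs(L[:,0])<.08)&(abs(L[:,2])<.02); 
        zz=L[m]; print(a,[round(np.median(zz[abs(zz[:,0]-q)<.02,2])*1000,2) for q in (-.06,-.02,.02,.06)],m.sum())
    for s in (1,-1):
        m=(L[:,1]*s>.086)&(L[:,1]*s<.104)&(L[:,2]>.009)&(L[:,2]<.018); print("cleat",s,np.percentile(L[m],[3,50,97],axis=0)*1000,m.sum())
    A=Rj(p[2]); print(A, [ [p[0],p[1],.115]+A@[0,y,0] for y in (.063,.021,-.021,-.063)])
E
python3 jig.py
```

```text
[0.5676 0.0051 0.0634] 3.6317946040659876 -7103.0
63 [np.float64(9.3), np.float64(9.12), np.float64(9.01), np.float64(9.16)] 1388
21 [np.float64(0.11), np.float64(-0.0), np.float64(0.13), np.float64(0.08)] 1277
-21 [np.float64(0.21), np.float64(0.32), np.float64(0.22), np.float64(0.24)] 1308
-63 [np.float64(0.25), np.float64(0.37), np.float64(0.47), np.float64(0.18)] 1289
cleat 1 [[-33.0078  86.7423  10.2321]
 [-25.1691  95.3403  13.9753]
 [-19.1354 103.4743  16.9793]] 82
cleat -1 [[ -32.3116 -103.4971   10.299 ]
 [ -24.4066  -94.739    13.4755]
 [ -18.4589  -86.6608   15.9494]] 73
[[ 0.8643 -0.0633 -0.499 ]
 [ 0.0549  0.998  -0.0317]
 [ 0.5     0.      0.866 ]] [array([0.5636, 0.0679, 0.115 ]), array([0.5663, 0.026 , 0.115 ]), array([ 0.5689, -0.0159,  0.115 ]), array([ 0.5716, -0.0578,  0.115 ])]
```

```bash
cat > plan.py <<'E'
from h import *
from jig import Rj
import sys
J=np.load("jig.npy"); A=Rj(J[2]); B=np.array([J[0],J[1],.115])
def mat(x,z):
    x=np.array(x,float)/np.linalg.norm(x); z=np.array(z,float); z-=x*(x@z); z/=np.linalg.norm(z)
    return np.stack([x,np.cross(z,x),z],1)
def down(yaw): a=np.radians(yaw); return mat([0,0,-1],[np.cos(a),np.sin(a),0])
def state(): 
    s=arm.observe(); return np.array(s["position"]),R.from_rotvec(s["ee_rot"]),s
def rows(p1,M1,f,p0=None,M0=None,n=None,vmax=60,wmax=10.5):
    if p0 is None: p0,M0,_=state()
    r1=R.from_matrix(M1); dv=(M0.inv()*r1).as_rotvec(); ang=np.degrees(np.linalg.norm(dv)); d=np.linalg.norm(p1-p0)*1000
    n=n or max(1,int(np.ceil(max(d/vmax,ang/wmax)-1e-6)))
    p,M=p0.copy(),M0
    for k in range(n):
        pt=p0+(p1-p0)*(k+1)/n; rt=M0*R.from_rotvec(dv*(k+1)/n)
        sh=np.round(M.inv().apply(pt-p)*1000,1); w=np.round(np.degrees((M.inv()*rt).as_rotvec()),1)
        print([f]+sh.tolist()+w.tolist(),flush=True)
        p=p+M.apply(sh/1000); M=M*R.from_rotvec(np.radians(w))
    print(f"-- n={n} d={d:.0f} ang={ang:.1f} end {p}")
    return p,M
E
python3 - <<'E'
from plan import *
p,M,s=state();m=M.as_matrix();print(m, "zyaw",np.degrees(np.arctan2(m[1,2],m[0,2])),"az",np.degrees(np.arctan2(p[1],p[0])))
for y in (72,-108):
    rows(np.array([.518,.299,.40]),down(y),91)
E
```

```text
[[-0.      0.925   0.3799]
 [-0.      0.3799 -0.925 ]
 [-1.     -0.      0.    ]] zyaw -67.67119083513576 az -67.67033101116138
[91, 0.3, 37.0, -44.0, -8.7, -0.0, 0.0]
[91, 0.3, 43.3, -38.0, -8.8, -0.0, 0.0]
[91, 0.3, 48.6, -30.8, -8.7, -0.0, 0.0]
[91, 0.3, 52.7, -23.2, -8.7, -0.0, 0.0]
[91, 0.3, 55.6, -14.9, -8.7, -0.0, 0.0]
[91, 0.3, 57.2, -6.4, -8.8, -0.0, 0.0]
[91, 0.3, 57.5, 2.5, -8.7, -0.0, 0.0]
[91, 0.3, 56.5, 11.1, -8.7, -0.0, 0.0]
[91, 0.3, 54.1, 19.6, -8.8, -0.0, 0.0]
[91, 0.3, 50.5, 27.6, -8.7, -0.0, 0.0]
[91, 0.2, 45.7, 34.9, -8.7, -0.0, 0.0]
[91, 0.3, 40.0, 41.5, -8.8, -0.0, 0.0]
[91, 0.3, 33.1, 47.0, -8.7, -0.0, 0.0]
[91, 0.3, 25.6, 51.6, -8.7, -0.0, 0.0]
[91, 0.3, 17.6, 54.8, -8.7, -0.0, 0.0]
[91, 0.3, 9.0, 56.8, -8.8, -0.0, 0.0]
-- n=16 d=921 ang=139.7 end [0.518 0.299 0.4  ]
[91, 0.3, 37.0, -44.0, 2.5, 0.0, 0.0]
[91, 0.3, 35.1, -45.7, 2.5, 0.0, 0.0]
[91, 0.3, 33.1, -47.1, 2.6, 0.0, 0.0]
[91, 0.3, 30.9, -48.5, 2.5, 0.0, 0.0]
[91, 0.3, 28.7, -49.9, 2.5, 0.0, 0.0]
[91, 0.3, 26.6, -51.1, 2.5, 0.0, 0.0]
[91, 0.3, 24.3, -52.2, 2.5, 0.0, 0.0]
[91, 0.3, 22.0, -53.1, 2.6, 0.0, 0.0]
[91, 0.3, 19.5, -54.2, 2.5, 0.0, -0.0]
[91, 0.3, 17.2, -54.9, 2.5, 0.0, -0.0]
[91, 0.2, 14.8, -55.6, 2.5, 0.0, -0.0]
[91, 0.3, 12.3, -56.3, 2.5, 0.0, -0.0]
[91, 0.3, 9.9, -56.7, 2.6, 0.0, -0.0]
[91, 0.3, 7.2, -57.1, 2.5, 0.0, -0.0]
[91, 0.3, 4.8, -57.3, 2.5, 0.0, -0.0]
[91, 0.3, 2.3, -57.5, 2.5, 0.0, -0.0]
-- n=16 d=921 ang=40.3 end [0.518 0.299 0.4  ]
```

Request:
arm_command([
  [91,0,37,-44,-8.7,0,0],
  [91,0,43.3,-38,-8.8,0,0],
  [91,0,48.6,-30.8,-8.7,0,0],
  [91,0,52.7,-23.2,-8.7,0,0],
  [91,0,55.6,-14.9,-8.7,0,0],
])

```text
clock: 1.72
position: [0.3256, -0.3022, 0.405]
ee_rot: [0.325, 1.545, -0.326]
force: [1.5, 0.0, 0.7]
width: 0.993
```

Request:
arm_command([
  [91,0,57.2,-6.4,-8.8,0,0],
  [91,0,57.5,2.5,-8.7,0,0],
  [91,0,56.5,11.1,-8.7,0,0],
  [91,0,54.1,19.6,-8.8,0,0],
  [91,0,50.5,27.6,-8.7,0,0],
])

```text
clock: 2.35
position: [0.4131, -0.0282, 0.4051]
ee_rot: [-0.273, 1.552, 0.272]
force: [0.8, -1.2, -0.1]
width: 0.987
```

Request:
arm_command([
  [91,0,45.7,34.9,-8.7,0,0],
  [91,0,40,41.5,-8.8,0,0],
  [91,0,33.1,47,-8.7,0,0],
  [91,0,25.6,51.6,-8.7,0,0],
  [91,0,17.6,54.8,-8.7,0,0],
])

```text
clock: 2.98
position: [0.501, 0.2458, 0.4048]
ee_rot: [-0.862, 1.393, 0.861]
force: [0.3, 0.3, 0.3]
width: 0.991
```

Request:
arm_command([
  [91,0,9,56.8,-8.7,0,0],
  [91,0,0,0,0,0,0],
  [91,0,0,0,0,0,0],
])

```text
clock: 3.35
position: [0.518, 0.2986, 0.4043]
ee_rot: [-0.974, 1.343, 0.973]
force: [0.9, -0.7, -0.3]
width: 0.991
```

```bash
python3 - <<'E'
from plan import *
im=get_image("wrist");save(im,"w1");W=world(im)
P=W[(W[...,2]>.124)&(W[...,2]<.148)&(abs(W[...,0]-.518)<.08)&(abs(W[...,1]-.3)<.08)]
from fit import rect
E
python3 - <<'E'
from plan import *
im=get_image("wrist");W=world(im)
for lo,hi in((.124,.148),(.085,.105)):
    P=W[(W[...,2]>lo)&(W[...,2]<hi)&(abs(W[...,0]-.518)<.07)&(abs(W[...,1]-.3)<.07)]
    r=cv2.minAreaRect(P[:,:2].astype(np.float32)*1000);print(r,np.median(P[:,2]),len(P),cv2.boxPoints(r))
E
```

```text
top caul [ 503.3087 -314.1811] (34.0, 201.4) 104.186005 42.74266334029153 1272
probe [518.3435 298.4951] (31.0, 91.4) 161.25296 137.3958003887741 623
rail [517.3015 300.2933] (81.3, 85.8) 162.47165 95.84771511030632 271
plane n [-0.5002 -0.031   0.8654] tilt 30.073711359185854 yaw 3.546815635131839 c [ 0.5772 -0.0122  0.1213] 2929
side caul [ 503.2226 -312.4691] (35.1, 204.9) 103.873955 40.76282844862178 410
probe [518.0817 300.0506] (33.2, 91.3) 162.88156 135.8040063873015 589
rail [517.7924 301.5291] (82.0, 90.2) 162.53555 94.49077538486611 286
plane n [-0.4957 -0.1149  0.8609] tilt 30.586419918161763 yaw 13.045652776257326 c [0.5756 0.005  0.1224] 1065
((517.395751953125, 298.4525146484375), (30.060152053833008, 90.2193374633789), 71.8133316040039) 0.13763894178103692 4419 [[469.8484 298.2526]
 [555.5609 270.0939]
 [564.9431 298.6524]
 [479.2307 326.8111]]
((516.4227905273438, 300.5070495605469), (80.02474212646484, 87.14025115966797), 72.57337951660156) 0.09567093290371437 2232 [[462.8694 275.3798]
 [546.01   249.2826]
 [569.9762 325.6343]
 [486.8356 351.7314]]
```

View pics/w1.png

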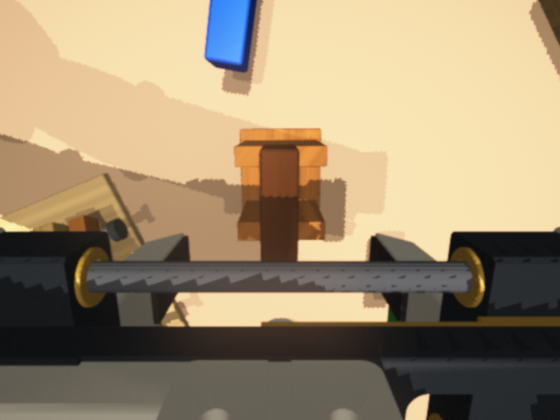

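The wrist view shows the dark handle at (280,200), aligned between the fingers, so I go down and grip it.

Request:
arm_command([
  [91,50,0,0,0,0,0],
  [91,50,0,0,0,0,0],
  [91,27,0,0,0,0,0],
  [91,0,0,0,0,0,0],
  [30,0,0,0,0,0,0],
], newtons=10)

```text
clock: 4.08
position: [0.5185, 0.2987, 0.2793]
ee_rot: [-0.973, 1.341, 0.972]
force: [-0.0, 0.3, -0.0]
width: 0.925
```

Request:
arm_command([
  [10,0,0,0,0,0,0],
  [10,0,0,0,0,0,0],
  [10,0,0,0,0,0,0],
  [10,0,0,0,0,0,0],
  [10,0,0,0,0,0,0],
], newtons=30)

```text
clock: 4.7
position: [0.518, 0.299, 0.2777]
ee_rot: [-0.974, 1.342, 0.974]
force: [-0.5, 0.5, -0.2]
width: 0.387
```

Request:
arm_command([
  [10,0,0,0,0,0,0],
  [10,0,0,0,0,0,0],
], newtons=60)

```text
clock: 4.95
position: [0.518, 0.2989, 0.2777]
ee_rot: [-0.974, 1.342, 0.974]
force: [0.4, -0.2, 0.9]
width: 0.323
```

```bash
cat > tgt.py <<'E'
from plan import *
LT=.2547
n=A[:,2]; y=[.063,.021,-.021,-.063]
def tcp(i,h): return B+A@[0,y[i],h+LT]
E
python3 - <<'E'
from tgt import *
p,M,s=state(); p=p+[0,0,.14]
m=M.as_matrix(); ax=np.cross(m[:,0],-n); r=R.from_rotvec(ax/np.linalg.norm(ax)*np.arccos(m[:,0]@-n))
Mt=(r*M).as_matrix(); np.save("Mt.npy",Mt); print(Mt)
rows(tcp(0,.035),Mt,10,p,M)
E
```

```text
[[ 0.499  -0.8265  0.2607]
 [ 0.0317  0.318   0.9475]
 [-0.866  -0.4646  0.1849]]
[10, 10.4, 3.9, -51.8, 0.0, -2.2, -5.6]
[10, 7.9, 4.8, -52.2, 0.0, -2.2, -5.6]
[10, 5.4, 5.5, -52.4, 0.0, -2.3, -5.5]
[10, 2.8, 5.8, -52.5, 0.0, -2.2, -5.6]
[10, 0.2, 6.0, -52.7, 0.0, -2.2, -5.6]
-- n=5 d=265 ang=30.0 end [0.419  0.0587 0.3659]
```

Request:
arm_command([
  [10,-15,0,0,0,0,0],
  [10,-40,0,0,0,0,0],
  [10,-45,0,0,0,0,0],
  [10,-40,0,0,0,0,0],
])

```text
clock: 5.45
position: [0.5177, 0.2991, 0.4203]
ee_rot: [-0.974, 1.341, 0.974]
force: [1.0, 0.4, -2.0]
width: 0.326
```

Request:
arm_command([
  [10,10.4,3.9,-51.8,0,-2.2,-5.6],
  [10,7.9,4.8,-52.2,0,-2.2,-5.6],
  [10,5.4,5.5,-52.4,0,-2.3,-5.5],
  [10,2.8,5.8,-52.5,0,-2.2,-5.6],
  [10,0.2,6,-52.7,0,-2.2,-5.6],
])

```text
clock: 6.08
position: [0.418, 0.0575, 0.3664]
ee_rot: [-1.111, 0.881, 0.67]
force: [1.2, -0.5, -1.6]
width: 0.323
```

Request:
arm_command([
  [10,0,0,0,0,0,0],
  [10,0,0,0,0,0,0],
])

```text
clock: 6.32
position: [0.4193, 0.0591, 0.3668]
ee_rot: [-1.109, 0.883, 0.672]
force: [0.8, 0.6, -1.1]
width: 0.323
```

```bash
python3 - <<'E'
from tgt import *
p,M,s=state(); f=np.array(s["force"]);print(p,f,f@n,s["joints"],s["width"]); Mt=np.load("Mt.npy")
print("tip in jig mm",(p+M.apply([LT,0,0])-B)@A*1000, "axis err deg",np.degrees(np.arccos(np.clip(M.as_matrix()[:,0]@-n,-1,1))))
im=get_image("side");W=world(im)
fr=im["frame"][130:330,180:400]; cv2.imwrite("pics/s1.png",cv2.resize(fr[:,:,::-1],None,fx=3,fy=3,interpolation=cv2.INTER_CUBIC))
print(rows(tcp(0,.035),Mt,10))
E
```

```text
[0.4193 0.0591 0.3668] [ 0.7619  0.5936 -1.0597] -1.3167318291255081 [ 0.4067  0.0883 -0.7538  2.2639  0.5847  0.3556  0.4212] 0.32344566070393843
tip in jig mm [ 1.1827 63.07   35.675 ] axis err deg 0.11294353249003956
[10, 0.5, 0.8, -1.3, 0.0, 0.1, 0.1]
-- n=1 d=2 ang=0.1 end [0.419  0.0587 0.3659]
(array([0.419 , 0.0587, 0.3659]), Rotation.from_matrix(array([[ 0.4989, -0.8266,  0.2605],
                            [ 0.0312,  0.3175,  0.9477],
                            [-0.8661, -0.4647,  0.1842]])))
```

View pics/s1.png

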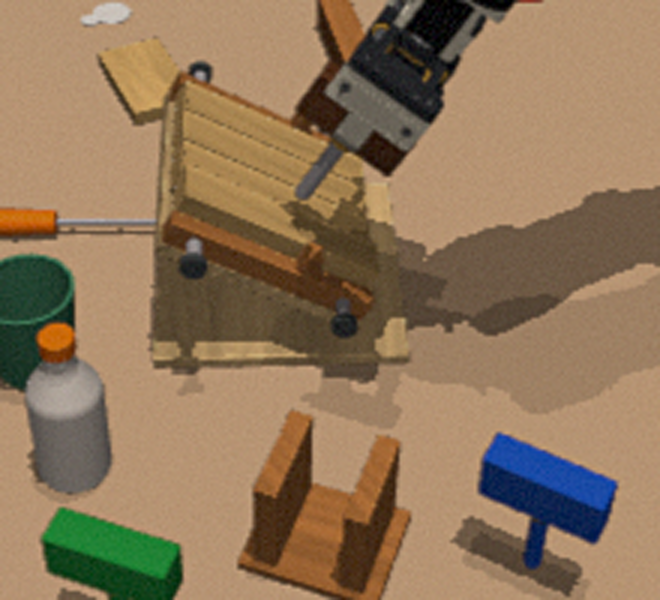

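The probe is held square, with its pin over the leftmost stave at about (305,190) in the crop. I approach p1.

Request:
arm_command([
  [10,12,0.8,-1.3,0,0.1,0.1],
  [10,10,0,0,0,0,0],
  [10,2,0,0,0,0,0],
  [10,0,0,0,0,0,0],
])

```text
clock: 6.88
position: [0.4305, 0.0594, 0.3448]
ee_rot: [-1.109, 0.885, 0.675]
force: [-0.6, -0.5, -2.2]
width: 0.326
```

Request:
arm_command([
  [10,1,0,0,0,0,0],
  [10,0.5,0,0,0,0,0],
  [10,0,0,0,0,0,0],
])

```text
clock: 7.25
position: [0.4308, 0.0585, 0.3433]
ee_rot: [-1.109, 0.887, 0.673]
force: [0.4, -1.0, -2.3]
width: 0.326
```

```bash
cat > st.py <<'E'
from tgt import *
p,M,s=state(); f=np.array(s["force"]);print("F",f,"n",f@n,"w",s["width"]*91.8,"t",s["clock"])
print("tip in jig mm",(p+M.apply([LT,0,0])-B)@A*1000, "axis err deg",np.degrees(np.arccos(np.clip(M.as_matrix()[:,0]@-n,-1,1))))
E
python3 st.py
```

```text
F [ 0.3708 -1.0373 -2.2526] n -2.10296115533764 w 29.902953977273974 t 7.25
tip in jig mm [-1.5303 61.6587  9.6047] axis err deg 0.11420567603763584
```

Request:
arm_command([
  [10,0.8,0,0,0,0,0],
  [10,0,0,0,0,0,0],
])

```text
clock: 7.5
position: [0.4312, 0.0585, 0.3425]
ee_rot: [-1.109, 0.887, 0.674]
force: [-0.5, -0.4, -1.4]
width: 0.321
```

Request:
arm_command([
  [10,0.7,0,0,0,0,0],
  [10,0,0,0,0,0,0],
])

```text
clock: 7.75
position: [0.4315, 0.0586, 0.3421]
ee_rot: [-1.109, 0.886, 0.673]
force: [-5.3, 0.5, 6.0]
width: 0.323
```

```bash
python3 st.py
```

```text
F [-5.3068  0.55    5.9704] n 7.801199315230324 w 29.64561274130165 t 7.75
tip in jig mm [-1.4933 61.7035  8.191 ] axis err deg 0.11537444610850445
```

```bash
python3 - <<'E'
from tgt import *
p,M,s=state()
print("jig x,y,z unit in tool",M.inv().apply(A.T))
E
```

```text
jig x,y,z unit in tool [[-0.0014 -0.9292  0.3696]
 [-0.0015  0.3696  0.9292]
 [-1.      0.0008 -0.0019]]
```

Request:
arm_command([
  [10,-12,0,0,0,0,0],
  [10,0,-16.4,-37.3,0,0,0],
  [10,10,0,0,0,0,0],
  [10,8,0,0,0,0,0],
  [10,0,0,0,0,0,0],
])

```text
clock: 8.38
position: [0.4383, 0.0181, 0.337]
ee_rot: [-1.108, 0.887, 0.675]
force: [0.2, 0.1, -2.2]
width: 0.322
```

Request:
arm_command([
  [10,0,0,0,0,0,0],
  [10,0.5,0,0,0,0,0],
  [10,0,0,0,0,0,0],
])

```text
clock: 8.75
position: [0.4386, 0.0184, 0.3372]
ee_rot: [-1.109, 0.886, 0.674]
force: [0.1, -0.5, -2.3]
width: 0.325
```

```bash
python3 st.py
```

```text
F [ 0.0626 -0.4976 -2.253 ] n -1.9666844384292188 w 29.80715446504471 t 8.75
tip in jig mm [-0.0863 21.1738  1.669 ] axis err deg 0.10473683607300817
```

Request:
arm_command([
  [10,0.7,0,0,0,0,0],
  [10,0.4,0,0,0,0,0],
  [10,0,0,0,0,0,0],
])

```text
clock: 9.12
position: [0.4391, 0.0183, 0.336]
ee_rot: [-1.109, 0.887, 0.674]
force: [-0.7, -0.9, -2.6]
width: 0.324
```

Request:
arm_command([
  [10,0.4,0,0,0,0,0],
  [10,0,0,0,0,0,0],
])

```text
clock: 9.38
position: [0.4393, 0.0183, 0.3357]
ee_rot: [-1.109, 0.887, 0.674]
force: [1.0, 0.7, -1.9]
width: 0.324
```

```bash
python3 st.py
```

```text
F [ 1.0295  0.7216 -1.8914] n -2.174588589375067 w 29.7367683292594 t 9.375
tip in jig mm [-0.279  21.0549 -0.0136] axis err deg 0.12214318710130065
```

Request:
arm_command([
  [10,0.4,0,0,0,0,0],
  [10,0,0,0,0,0,0],
])

```text
clock: 9.62
position: [0.4395, 0.0183, 0.3354]
ee_rot: [-1.109, 0.887, 0.674]
force: [-0.5, -0.3, -1.6]
width: 0.321
```

Request:
arm_command([
  [10,0.3,0,0,0,0,0],
  [10,0,0,0,0,0,0],
])

```text
clock: 9.88
position: [0.4396, 0.0184, 0.3352]
ee_rot: [-1.109, 0.886, 0.674]
force: [-3.4, -0.4, 3.5]
width: 0.325
```

```bash
python3 st.py
```

```text
F [-3.4158 -0.3952  3.5467] n 4.788549289914726 w 29.824352394452642 t 9.875
tip in jig mm [-0.1478 21.0655 -0.5589] axis err deg 0.1140589960689009
```

Request:
arm_command([
  [10,-10,0,0,0,0,0],
  [10,0,-15.5,-39,0,0,0],
  [10,5,0,0,0,0,0],
  [10,3.9,0,0,0,0,0],
  [10,0,0,0,0,0,0],
])

```text
clock: 10.5
position: [0.4418, -0.0223, 0.3358]
ee_rot: [-1.109, 0.886, 0.676]
force: [0.1, 0.9, -2.3]
width: 0.322
```

Request:
arm_command([
  [10,0.3,0,0,0,0,0],
  [10,0,0,0,0,0,0],
])

```text
clock: 10.75
position: [0.4419, -0.0227, 0.3359]
ee_rot: [-1.11, 0.885, 0.675]
force: [-0.1, -0.4, -3.3]
width: 0.319
```

Request:
arm_command([
  [10,0.3,0,0,0,0,0],
  [10,0,0,0,0,0,0],
])

```text
clock: 11.0
position: [0.4421, -0.0234, 0.3356]
ee_rot: [-1.109, 0.886, 0.674]
force: [-0.4, 0.2, -1.7]
width: 0.326
```

```bash
python3 st.py
```

```text
F [-0.4137  0.2355 -1.7192] n -1.289867577841158 w 29.940629184916048 t 11.0
tip in jig mm [ -0.1342 -20.6694  -0.1018] axis err deg 0.103553708762274
```

Request:
arm_command([
  [10,0.3,0,0,0,0,0],
  [10,0,0,0,0,0,0],
])

```text
clock: 11.25
position: [0.4422, -0.0234, 0.3354]
ee_rot: [-1.109, 0.886, 0.674]
force: [-2.7, 1.7, 2.8]
width: 0.325
```

Request:
arm_command([
  [10,0.2,0,0,0,0,0],
  [10,0,0,0,0,0,0],
])

```text
clock: 11.5
position: [0.4423, -0.0234, 0.3353]
ee_rot: [-1.109, 0.886, 0.674]
force: [-5.9, 1.3, 5.9]
width: 0.323
```

```bash
python3 st.py
```

```text
F [-5.8535  1.3307  5.9022] n 7.990168149068996 w 29.643552209033487 t 11.5
tip in jig mm [ -0.0587 -20.7531  -0.4884] axis err deg 0.10052369717564871
```

Request:
arm_command([
  [10,-10,0,0,0,0,0],
  [10,0,-15.5,-39,0,0,0],
  [10,5,0,0,0,0,0],
  [10,3.7,0,0,0,0,0],
  [10,0,0,0,0,0,0],
])

```text
clock: 12.12
position: [0.4444, -0.0641, 0.336]
ee_rot: [-1.11, 0.886, 0.676]
force: [-0.2, -1.5, -2.4]
width: 0.325
```

Request:
arm_command([
  [10,0.3,0,0,0,0,0],
  [10,0,0,0,0,0,0],
])

```text
clock: 12.38
position: [0.4445, -0.0645, 0.3361]
ee_rot: [-1.11, 0.885, 0.675]
force: [-0.8, -1.1, -1.9]
width: 0.322
```

Request:
arm_command([
  [10,0.3,0,0,0,0,0],
  [10,0,0,0,0,0,0],
])

```text
clock: 12.62
position: [0.4446, -0.0654, 0.3358]
ee_rot: [-1.109, 0.886, 0.674]
force: [-1.0, -0.4, -2.3]
width: 0.322
```

```bash
python3 st.py
```

```text
F [-1.0135 -0.3591 -2.3412] n -1.5104086949272073 w 29.54233373617004 t 12.625
tip in jig mm [ -0.2276 -62.7908   0.1181] axis err deg 0.11635789946791425
```

Request:
arm_command([
  [10,0.3,0,0,0,0,0],
  [10,0,0,0,0,0,0],
])

```text
clock: 12.88
position: [0.4447, -0.0655, 0.3355]
ee_rot: [-1.109, 0.887, 0.674]
force: [-1.4, -0.0, 0.1]
width: 0.319
```

Request:
arm_command([
  [10,0.2,0,0,0,0,0],
  [10,0,0,0,0,0,0],
])

```text
clock: 13.12
position: [0.4448, -0.0654, 0.3354]
ee_rot: [-1.109, 0.887, 0.674]
force: [-2.3, -0.4, 0.9]
width: 0.325
```

```bash
python3 st.py
```

```text
F [-2.3427 -0.3764  0.8522] n 1.9189005410186204 w 29.836238454223665 t 13.125
tip in jig mm [ -0.2278 -62.8805  -0.3327] axis err deg 0.11913666873034262
```

All four staves are touched. p1 reads 8.2 mm and p2, p3 and p4 read -0.55, -0.45 and -0.33, so the leftmost stave is the high one, as the depth image also showed. I go back to it and push.

Request:
arm_command([
  [10,-25,0,0,0,0,0],
  [10,0,15.5,39,0,0,0],
  [10,0,15.5,39,0,0,0],
  [10,0,15.5,39,0,0,0],
  [10,13,0,0,0,0,0],
])

```text
clock: 13.75
position: [0.431, 0.0634, 0.3467]
ee_rot: [-1.112, 0.88, 0.677]
force: [0.1, -1.0, -1.7]
width: 0.324
```

Request:
arm_command([
  [10,1,0,0,0,0,0],
  [10,2,0,0,0,0,0],
  [10,1.5,0,0,0,0,0],
  [10,1.5,0,0,0,0,0],
  [10,0,0,0,0,0,0],
])

```text
clock: 14.38
position: [0.4337, 0.0596, 0.3407]
ee_rot: [-1.108, 0.887, 0.673]
force: [-6.1, 0.8, 3.7]
width: 0.321
```

```bash
python3 st.py
```

```text
F [-6.1474  0.7823  3.7243] n 6.268052005616344 w 29.44843504299005 t 14.375
tip in jig mm [-0.3031 62.5247  5.8221] axis err deg 0.12823620102101171
```

Request:
arm_command([
  [10,1.5,0,0,0,0,0],
  [10,1.5,0,0,0,0,0],
  [10,1.5,0,0,0,0,0],
  [10,0.5,0,0,0,0,0],
  [10,0,0,0,0,0,0],
])

```text
clock: 15.0
position: [0.4361, 0.0598, 0.3364]
ee_rot: [-1.108, 0.887, 0.673]
force: [-6.5, 1.2, 5.3]
width: 0.325
```

```bash
python3 st.py
```

```text
F [-6.5162  1.1957  5.2952] n 7.7994963469247125 w 29.85357784786869 t 15.0
tip in jig mm [-0.282  62.5045  0.8971] axis err deg 0.1257015251601608
```

Request:
arm_command([
  [10,0.8,0,0,0,0,0],
  [10,0.6,0,0,0,0,0],
  [10,0,0,0,0,0,0],
])

```text
clock: 15.38
position: [0.4368, 0.0598, 0.3352]
ee_rot: [-1.108, 0.887, 0.673]
force: [-6.9, 1.2, 5.2]
width: 0.324
```

```bash
python3 st.py
```

```text
F [-6.8769  1.2425  5.1612] n 7.861950539467623 w 29.73256178713795 t 15.375
tip in jig mm [-0.2375 62.5203 -0.4793] axis err deg 0.12047936911682178
```

Request:
arm_command([
  [10,0.3,0,0,0,0,0],
  [10,0,0,0,0,0,0],
  [10,-20,0,0,0,0,0],
  [10,-25,0,0,0,0,0],
  [10,0,0,0,0,0,0],
])

```text
clock: 16.0
position: [0.415, 0.0581, 0.3749]
ee_rot: [-1.108, 0.886, 0.669]
force: [0.9, -0.8, -2.7]
width: 0.324
```

```bash
python3 st.py; python3 - <<'E'
from tgt import *
Mo=R.from_rotvec([-.974,1.342,.974]).as_matrix()
rows(np.array([.518,.299,.420]),Mo,10,n=6)
E
```

```text
F [ 0.9183 -0.8223 -2.7207] n -2.7884249307442426 w 29.70385895452548 t 16.0
tip in jig mm [ 1.2447 61.7901 44.805 ] axis err deg 0.1889289651179155
[10, 3.2, -4.8, 43.9, -0.0, 1.8, 4.7]
[10, 1.5, -5.0, 44.0, -0.1, 1.9, 4.6]
[10, -0.5, -5.1, 44.1, 0.0, 1.8, 4.7]
[10, -2.2, -5.0, 43.9, -0.0, 1.8, 4.7]
[10, -4.0, -4.8, 43.9, -0.1, 1.9, 4.6]
[10, -5.8, -4.4, 43.7, 0.0, 1.8, 4.7]
-- n=6 d=266 ang=30.1 end [0.518 0.299 0.42 ]
```

Request:
arm_command([
  [10,3.2,-4.8,43.9,0,1.8,4.7],
  [10,1.5,-5,44,-0.1,1.9,4.6],
  [10,-0.5,-5.1,44.1,0,1.8,4.7],
  [10,-2.2,-5,43.9,0,1.8,4.7],
  [10,-4,-4.8,43.9,-0.1,1.9,4.6],
])

```text
clock: 16.62
position: [0.5022, 0.2603, 0.4098]
ee_rot: [-1.002, 1.272, 0.924]
force: [0.2, 0.0, -2.5]
width: 0.324
```

Request:
arm_command([
  [10,-5.8,-4.4,43.7,0,1.8,4.7],
  [10,0,0,0,0,0,0],
  [10,0,0,0,0,0,0],
])

```text
clock: 17.0
position: [0.5179, 0.2994, 0.4169]
ee_rot: [-0.976, 1.345, 0.975]
force: [-0.5, -0.4, -2.2]
width: 0.327
```

```bash
python3 - <<'E'
from tgt import *
L=[]
for c in ("top","side"):
    im=get_image(c);w=world(im).reshape(-1,3); w=w[np.isfinite(w).all(1)]+[0,0,-.001 if c=="top" else .0007]
    l=(w-B)@A*1000; print(c)
    for a in (63,21,-21,-63):
        m=(abs(l[:,1]-a)<15)&(abs(l[:,0])<80)&(abs(l[:,2])<15); print(a,np.median(l[m,2]).round(2),m.sum())
p,M,s=state();print(p,s["ee_rot"])
Mo=R.from_rotvec([-.974,1.342,.974]).as_matrix()
rows(np.array([.518,.299,.420]),Mo,10)
E
```

```text
top
63 -0.03 923
21 0.06 934
-21 0.25 938
-63 0.2 939
side
63 0.07 219
21 0.13 222
-21 0.19 219
-63 0.22 168
[0.5175 0.2988 0.4178] [-0.9758  1.3445  0.975 ]
[10, -2.2, -0.4, 0.4, 0.1, -0.2, -0.1]
-- n=1 d=2 ang=0.2 end [0.518 0.299 0.42 ]
```

The depth images show all four staves flush now, with the leftmost at 0.0 and the others at 0.1 to 0.25 mm. I put the probe back.

Request:
arm_command([
  [10,40,-0.4,0.4,0.1,-0.2,-0.1],
  [10,45,0,0,0,0,0],
  [10,40,0,0,0,0,0],
  [10,13,0,0,0,0,0],
  [10,0,0,0,0,0,0],
])

```text
clock: 17.73
position: [0.5178, 0.3001, 0.2808]
ee_rot: [-0.973, 1.341, 0.976]
force: [-0.0, 0.9, -1.5]
width: 0.323
```

Request:
arm_command([
  [10,1,0,0,0,0,0],
  [10,0.5,0,0,0,0,0],
  [10,0,0,0,0,0,0],
])

```text
clock: 18.1
position: [0.5178, 0.3007, 0.2798]
ee_rot: [-0.973, 1.339, 0.977]
force: [-0.4, -0.1, -2.7]
width: 0.321
```

```bash
python3 st.py;python3 -c "
from plan import *
print(state()[0],state()[2]['ee_rot'])"
```

```text
F [-0.3991 -0.0532 -2.6772] n -2.117663627108334 w 29.50186813419972 t 18.1
tip in jig mm [-71.5918 299.0731 -62.4664] axis err deg 29.95671546586043
[0.5178 0.3007 0.2798] [-0.9726  1.3389  0.9767]
```

```bash
python3 -c "
from plan import *
rows(np.array([.518,.299,.2785]),R.from_rotvec([-.974,1.342,.974]).as_matrix(),10)"
```

```text
[10, 1.3, -0.7, -1.6, 0.1, 0.2, -0.0]
-- n=1 d=2 ang=0.2 end [0.518  0.299  0.2785]
```

Request:
arm_command([
  [10,1.3,-0.7,-1.6,0.1,0.2,0],
  [10,0.4,0,0,0,0,0],
  [10,0,0,0,0,0,0],
])

```text
clock: 18.48
position: [0.5179, 0.2987, 0.2777]
ee_rot: [-0.974, 1.344, 0.974]
force: [-0.4, -2.0, 3.2]
width: 0.323
```

Request:
arm_command([
  [10,0.4,0,0,0,0,0],
  [10,0,0,0,0,0,0],
])

```text
clock: 18.73
position: [0.5179, 0.2988, 0.2776]
ee_rot: [-0.974, 1.343, 0.974]
force: [-1.8, -3.6, 8.4]
width: 0.326
```

Request:
arm_command([
  [60,0,0,0,0,0,0],
  [91,0,0,0,0,0,0],
  [91,0,0,0,0,0,0],
  [91,0,0,0,0,0,0],
  [91,0,0,0,0,0,0],
], newtons=20)

```text
clock: 19.35
position: [0.5178, 0.2989, 0.2769]
ee_rot: [-0.973, 1.344, 0.975]
force: [-0.5, -0.2, 0.0]
width: 0.815
```

Request:
arm_command([
  [91,-10,0,0,0,0,0],
  [91,-40,0,0,0,0,0],
  [91,-50,0,0,0,0,0],
  [91,-40,0,0,0,0,0],
  [91,0,0,0,0,0,0],
])

```text
clock: 19.98
position: [0.5181, 0.3, 0.4211]
ee_rot: [-0.973, 1.337, 0.974]
force: [-0.1, -0.2, -0.7]
width: 0.993
```

```bash
python3 - <<'E'
from plan import *
p,M,s=state();print(p,s["width"])
im=get_image("wrist");W=world(im)
P=W[(W[...,2]>.124)&(W[...,2]<.148)&(abs(W[...,0]-.518)<.07)&(abs(W[...,1]-.3)<.07)]
print(cv2.minAreaRect(P[:,:2].astype(np.float32)*1000),np.median(P[:,2]))
rows(np.array([.5033,-.3135,.40]),down(14),91)
E
```

```text
[0.5181 0.3    0.4211] 0.9928121817396142
((516.6986694335938, 297.5125732421875), (29.950742721557617, 91.25139617919922), 72.39707946777344) 0.13518617304412128
[91, 1.6, -16.0, -53.4, 5.3, 0.0, -0.0]
[91, 1.7, -20.9, -51.7, 5.2, 0.0, -0.0]
[91, 1.6, -25.5, -49.5, 5.3, 0.0, -0.0]
[91, 1.7, -29.9, -47.0, 5.3, 0.0, -0.0]
[91, 1.6, -34.2, -44.1, 5.2, 0.0, -0.0]
[91, 1.7, -38.0, -40.7, 5.3, 0.1, -0.0]
[91, 1.7, -41.6, -37.1, 5.3, -0.0, -0.0]
[91, 1.7, -44.8, -33.1, 5.2, -0.0, -0.0]
[91, 1.7, -47.7, -28.8, 5.3, -0.0, -0.0]
[91, 1.7, -50.1, -24.4, 5.3, -0.0, -0.0]
[91, 1.7, -52.2, -19.6, 5.2, 0.0, -0.0]
-- n=11 d=613 ang=57.9 end [ 0.5033 -0.3135  0.4   ]
```

Request:
arm_command([
  [91,1.6,-16,-53.4,5.3,0,0],
  [91,1.7,-20.9,-51.7,5.2,0,0],
  [91,1.6,-25.5,-49.5,5.3,0,0],
  [91,1.7,-29.9,-47,5.3,0,0],
  [91,1.6,-34.2,-44.1,5.2,0,0],
])

```text
clock: 20.65
position: [0.5107, 0.0182, 0.4079]
ee_rot: [-0.62, 1.484, 0.621]
force: [0.6, -0.5, 0.5]
width: 0.993
```

Request:
arm_command([
  [91,1.7,-38,-40.7,5.3,0,0],
  [91,1.7,-41.6,-37.1,5.3,0,0],
  [91,1.7,-44.8,-33.1,5.2,0,0],
  [91,1.7,-47.7,-28.8,5.3,0,0],
  [91,1.7,-50.1,-24.4,5.3,0,0],
])

```text
clock: 21.28
position: [0.5039, -0.26, 0.3994]
ee_rot: [-0.26, 1.558, 0.262]
force: [0.2, 0.1, 0.6]
width: 0.993
```

Request:
arm_command([
  [91,1.7,-52.2,-19.6,5.2,0,0],
  [91,0,0,0,0,0,0],
  [91,0,0,0,0,0,0],
])

```text
clock: 21.65
position: [0.5031, -0.3135, 0.3978]
ee_rot: [-0.191, 1.565, 0.194]
force: [0.5, 0.1, 0.3]
width: 0.992
```

```bash
python3 - <<'E'
from plan import *
p,M,s=state();print(p,s["joints"])
im=get_image("wrist");save(im,"w2");W=world(im)
P=W[(W[...,2]>.034)&(W[...,2]<.052)&(abs(W[...,0]-.505)<.07)&(abs(W[...,1]+.315)<.13)]
print(cv2.minAreaRect(P[:,:2].astype(np.float32)*1000),np.median(P[:,2]))
im=get_image("top");W=world(im)
P=W[(W[...,2]>.034)&(W[...,2]<.05)&(abs(W[...,0]-.505)<.07)&(abs(W[...,1]+.315)<.13)]
print(cv2.minAreaRect(P[:,:2].astype(np.float32)*1000),np.median(P[:,2]))
rows(np.array([.5033,-.3135,.40]),down(14),91)
E
```

```text
[ 0.5031 -0.3135  0.3978] [ 0.847   0.4487 -0.5428  1.628   0.2493  1.138   0.4874]
((501.6799011230469, -304.9607849121094), (34.06177520751953, 179.94012451171875), 14.24118709564209) 0.042865176103297625
((502.6066589355469, -311.3301696777344), (33.956695556640625, 195.280517578125), 14.149125099182129) 0.0427550416910204
[91, -1.6, -1.0, -0.5, 0.2, -0.1, -0.1]
-- n=1 d=2 ang=0.2 end [ 0.5033 -0.3135  0.4   ]
```

View pics/w2.png

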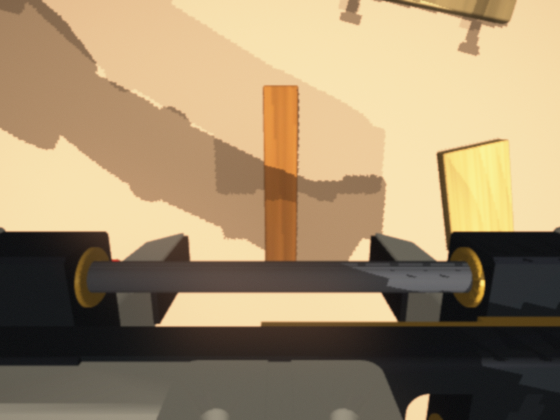

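Request:
arm_command([
  [91,55,-1,0,0.2,0,0],
  [91,60,0,0,0,0,0],
  [91,60,0,0,0,0,0],
  [91,37,0,0,0,0,0],
  [91,1,0,0,0,0,0],
])

```text
clock: 22.38
position: [0.5024, -0.3132, 0.1836]
ee_rot: [-0.189, 1.568, 0.194]
force: [-1.0, 0.7, 0.5]
width: 0.991
```

Request:
arm_command([
  [50,0,0,0,0,0,0],
  [10,0,0,0,0,0,0],
  [10,0,0,0,0,0,0],
  [10,0,0,0,0,0,0],
  [10,0,0,0,0,0,0],
], newtons=15)

```text
clock: 23.0
position: [0.5032, -0.3151, 0.1861]
ee_rot: [-0.19, 1.564, 0.189]
force: [0.3, 0.1, -0.5]
width: 0.502
```

Request:
arm_command([
  [10,0,0,0,0,0,0],
  [10,0,0,0,0,0,0],
  [10,0,0,0,0,0,0],
  [10,0,0,0,0,0,0],
], newtons=40)

```text
clock: 23.5
position: [0.5032, -0.315, 0.1858]
ee_rot: [-0.19, 1.564, 0.189]
force: [-0.4, 0.3, 1.0]
width: 0.365
```

```bash
python3 - <<'E'
from plan import *
p,M,s=state();print(p,s["ee_rot"],s["width"]*91.8)
# caul centre in tool: grasp depth d = TCP->underside
d=p[2]; print("underside",d)
Mp=mat(-A[:,2],A[:,0]); 
off=-0.0005
t=B+A@[.002,0,d+.03]; print(t)
pl=p+[0,0,.2]
mid=np.array([.47,-.16,pl[2]])
q,Q=rows(t,Mp,10,pl,M)
E
```

```text
[ 0.5032 -0.315   0.1858] [-0.1897  1.564   0.1894] 33.49015526427509
underside 0.18582506640327798
[ 0.4616 -0.0017  0.3029]
[10, 13.8, 52.4, 5.8, 1.7, -5.0, -0.4]
[10, 13.8, 52.6, 3.0, 1.6, -5.0, -0.5]
[10, 13.5, 52.7, 0.3, 1.7, -5.0, -0.4]
[10, 13.1, 52.8, -2.4, 1.6, -5.0, -0.5]
[10, 12.3, 52.9, -5.0, 1.7, -5.0, -0.4]
[10, 11.3, 52.7, -7.5, 1.7, -5.0, -0.5]
-- n=6 d=327 ang=31.7 end [ 0.4616 -0.0016  0.3029]
```

Request:
arm_command([
  [10,-20,0,0,0,0,0],
  [10,-50,0,0,0,0,0],
  [10,-55,0,0,0,0,0],
  [10,-50,0,0,0,0,0],
  [10,-25,0,0,0,0,0],
], newtons=50)

```text
clock: 24.12
position: [0.5038, -0.3145, 0.3903]
ee_rot: [-0.192, 1.56, 0.188]
force: [-0.2, -0.6, -2.5]
width: 0.371
```

Request:
arm_command([
  [10,13.8,52.4,5.8,1.7,-5,-0.4],
  [10,13.8,52.6,3,1.6,-5,-0.5],
  [10,13.5,52.7,0.3,1.7,-5,-0.4],
  [10,13.1,52.8,-2.4,1.6,-5,-0.5],
  [10,12.3,52.9,-5,1.7,-5,-0.4],
])

```text
clock: 24.75
position: [0.468, -0.0526, 0.3174]
ee_rot: [-0.056, 1.13, 0.078]
force: [1.2, -1.2, -2.9]
width: 0.367
```

Request:
arm_command([
  [10,11.3,52.7,-7.5,1.7,-5,-0.5],
  [10,0,0,0,0,0,0],
  [10,0,0,0,0,0,0],
])

```text
clock: 25.12
position: [0.4677, -0.0329, 0.3094]
ee_rot: [-0.057, 1.097, 0.054]
force: [0.3, -0.6, -1.7]
width: 0.369
```

```bash
cat > cs.py <<'E'
from plan import *
p,M,s=state(); D=.1858; l=(p+M.apply([D,0,0])-B)@A*1000; f=np.array(s["force"])
print("caul underside in jig",l,"F jig",f@A,"t",s["clock"],"w",s["width"]*91.8); print("rot tool in jig",np.degrees((R.from_matrix(mat(-A[:,2],A[:,0])).inv()*M).as_rotvec()))
E
python3 cs.py; python3 - <<'E'
from plan import *
for c in("side","top"):
    im=get_image(c);W=world(im);l=((W-B)@A)*1000
    if c=="side":
        fr=im["frame"][130:330,180:400]; cv2.imwrite("pics/s2.png",cv2.resize(fr[:,:,::-1],None,fx=3,fy=3,interpolation=cv2.INTER_CUBIC))
    m=(abs(l[...,0]-2)<25)&(l[...,2]>30)&(l[...,2]<80)&(abs(l[...,1])<115)
    P=l[m]; print(c,len(P)); 
    if len(P)>50: print(np.percentile(P,[1,50,99],axis=0)); T=P[P[:,2]>66]; print(cv2.minAreaRect(T[:,:2].astype(np.float32)) if len(T)>5 else 0)
E
```

```text
caul underside in jig [ -0.6199 -34.1233  33.8543] F jig [-0.6604 -0.6437 -1.6123] t 25.125 w 33.84936767013615
rot tool in jig [-0.96    2.9075 -0.7578]
side 763
[[-17.8595 -98.6468  33.9767]
 [  6.2077  25.2335  71.427 ]
 [ 24.4742  69.1733  77.8095]]
((-0.43346309661865234, 1.6280593872070312), (48.19690704345703, 136.78030395507812), 6.817346096038818)
top 1086
[[ -15.4301 -113.9801   37.6792]
 [   6.2697   12.1317   75.677 ]
 [  19.7248   64.636    79.4501]]
((1.241811752319336, -24.621604919433594), (35.464073181152344, 180.80294799804688), 0.8557318449020386)
```

View pics/s2.png

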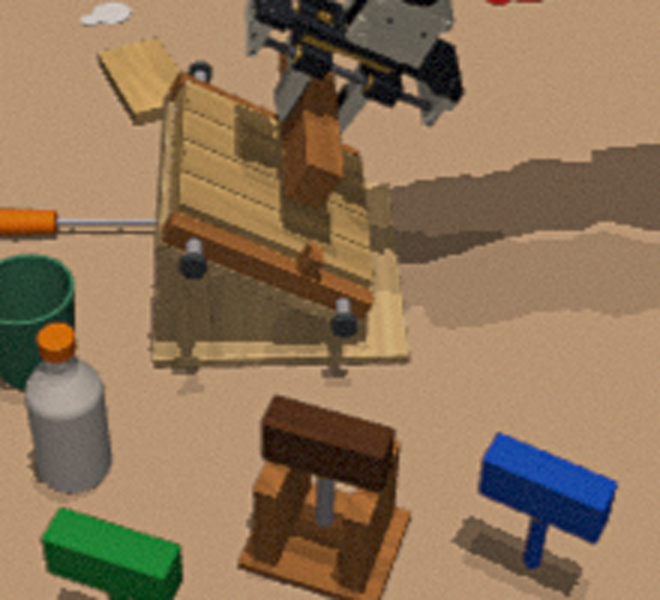

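The side view shows the dark probe back in its rack at (330,440). The caul hangs over the face, still short of centre because the speed limit cut those rows. I finish the move.

```bash
cat > go.py <<'E'
from plan import *
import sys
x,y,z=map(float,sys.argv[1:4]); rows(B+A@(np.array([x,y,z+185.8])/1000),mat(-A[:,2],A[:,0]),10,n=int(sys.argv[4]))
E
python3 go.py 3 0 20 3
```

```text
[10, 4.4, 11.0, -1.5, 0.3, -1.0, 0.3]
[10, 4.4, 11.1, -1.7, 0.2, -0.9, 0.2]
[10, 4.5, 11.0, -1.8, 0.3, -1.0, 0.3]
-- n=3 d=36 ang=3.1 end [ 0.4675 -0.0012  0.2947]
```

Request:
arm_command([
  [10,4.4,11,-1.5,0.3,-1,0.3],
  [10,4.4,11.1,-1.7,0.2,-0.9,0.2],
  [10,4.5,11,-1.8,0.3,-1,0.3],
  [10,0,0,0,0,0,0],
  [10,0,0,0,0,0,0],
])

```text
clock: 25.85
position: [0.4674, -0.0015, 0.2946]
ee_rot: [-0.034, 1.048, 0.057]
force: [0.4, 0.6, -0.5]
width: 0.367
```

```bash
python3 cs.py; python3 go.py 3 0 4 2
```

```text
caul underside in jig [ 2.5996 -0.3166 19.9353] F jig [ 0.1328  0.5478 -0.678 ] t 25.85 w 33.72670233607773
rot tool in jig [-0.0434  0.0652 -0.0319]
[10, 8.0, 0.1, 0.1, 0.0, -0.0, 0.0]
[10, 7.9, 0.1, 0.1, 0.0, -0.1, 0.0]
-- n=2 d=16 ang=0.1 end [ 0.4754 -0.0008  0.2809]
```

Request:
arm_command([
  [10,8,0.1,0.1,0,0,0],
  [10,8,0.1,0.1,0,0,0],
  [10,2,0,0,0,0,0],
  [10,0,0,0,0,0,0],
])

```text
clock: 26.35
position: [0.4763, 0.0001, 0.279]
ee_rot: [-0.034, 1.048, 0.059]
force: [-0.2, -0.1, -1.6]
width: 0.371
```

```bash
python3 cs.py
```

```text
caul underside in jig [2.7002 0.925  1.9213] F jig [-0.9319 -0.0406 -1.2661] t 26.35 w 34.039619543082004
rot tool in jig [-0.0784  0.0513  0.0213]
```

Request:
arm_command([
  [10,0,0,-2,0,0,0],
  [10,0,0,-1.5,0,0,0],
  [10,0,0,0,0,0,0],
])

```text
clock: 26.72
position: [0.4731, 0.0005, 0.2773]
ee_rot: [-0.035, 1.047, 0.06]
force: [0.1, -0.6, -1.8]
width: 0.364
```

Request:
arm_command([
  [10,0,0,-0.7,0,0,0],
  [10,0,0,0,0,0,0],
])

```text
clock: 26.98
position: [0.4726, 0.0006, 0.2768]
ee_rot: [-0.035, 1.048, 0.06]
force: [-0.9, 0.9, -2.1]
width: 0.37
```

```bash
python3 cs.py
```

```text
caul underside in jig [-1.5883  1.7561  1.8573] F jig [-1.7902  0.9168 -1.3964] t 26.975 w 33.956548508570386
rot tool in jig [-0.1297  0.0453  0.0672]
```

Request:
arm_command([
  [10,0.6,-1.5,-0.4,0,0,0],
  [10,0,0,0,0,0,0],
])

```text
clock: 27.22
position: [0.4728, -0.0011, 0.2761]
ee_rot: [-0.034, 1.047, 0.059]
force: [1.1, 0.0, -1.2]
width: 0.367
```

Request:
arm_command([
  [10,0.4,0,-0.4,0,0,0],
  [10,0,0,0,0,0,0],
])

```text
clock: 27.48
position: [0.4729, -0.001, 0.2757]
ee_rot: [-0.034, 1.047, 0.059]
force: [2.7, -0.5, -1.1]
width: 0.365
```

```bash
python3 cs.py
```

```text
caul underside in jig [-1.8696  0.1297  0.8426] F jig [ 1.7807 -0.6314 -2.3203] t 27.475 w 33.50323490876394
rot tool in jig [-0.1134  0.0075  0.0595]
```

Request:
arm_command([
  [10,0.6,0,-0.3,0,0,0],
  [10,0.3,0,0,0,0,0],
  [10,0,0,0,0,0,0],
])

```text
clock: 27.85
position: [0.4731, -0.0009, 0.2751]
ee_rot: [-0.035, 1.046, 0.06]
force: [1.1, -0.1, 4.9]
width: 0.366
```

Request:
arm_command([
  [10,0.4,0,0,0,0,0],
  [10,0,0,0,0,0,0],
])

```text
clock: 28.1
position: [0.4731, -0.0008, 0.2749]
ee_rot: [-0.035, 1.046, 0.06]
force: [-4.2, 1.3, 11.5]
width: 0.372
```

```bash
python3 cs.py
```

```text
caul underside in jig [-1.8818  0.3327  0.0478] F jig [ 2.148   1.5592 12.019 ] t 28.1 w 34.14625574108029
rot tool in jig [-0.1367 -0.0455  0.0619]
```

Request:
arm_command([
  [10,-0.3,0,0,0,0,0],
  [42,0,0,0,0,0,0],
  [56,0,0,0,0,0,0],
  [70,0,0,0,0,0,0],
  [70,0,0,0,0,0,0],
], newtons=10)

```text
clock: 28.72
position: [0.4727, -0.0009, 0.2743]
ee_rot: [-0.035, 1.048, 0.06]
force: [-0.3, -0.1, 0.4]
width: 0.732
```

Request:
arm_command([
  [70,-5,0,0,0,0,0],
  [70,-25,0,0,0,0,0],
  [70,-45,0,0,0,0,0],
  [70,-50,0,0,0,0,0],
  [70,-40,0,0,0,0,0],
])

```text
clock: 29.35
position: [0.4135, -0.0115, 0.3808]
ee_rot: [-0.029, 1.041, 0.045]
force: [-0.3, -0.7, 1.2]
width: 0.763
```

Request:
arm_command([
  [70,0,-50,0,0,0,0],
  [70,0,-50,0,0,0,0],
  [70,0,-50,0,0,0,0],
  [70,0,-50,0,0,0,0],
  [70,0,0,0,0,0,0],
])

```text
clock: 29.98
position: [0.4238, -0.2138, 0.3806]
ee_rot: [-0.024, 1.04, 0.039]
force: [-0.0, -0.1, -0.4]
width: 0.763
```

```bash
python3 - <<'E'
from plan import *
for c in("top","side"):
    im=get_image(c);W=world(im);l=((W-B)@A)*1000
    if c=="side":
        fr=im["frame"][130:330,180:400]; cv2.imwrite("pics/s3.png",cv2.resize(fr[:,:,::-1],None,fx=3,fy=3,interpolation=cv2.INTER_CUBIC))
    P=l[(abs(l[...,0])<35)&(abs(l[...,2]-42)<5)&(abs(l[...,1])<125)]
    print(c,len(P),"z by y",[round(np.median(P[abs(P[:,1]-a)<20,2]),1) for a in(-80,-40,0,40,80)],"z by x",[round(np.median(P[abs(P[:,0]-a)<4,2]),1) for a in(-14,-2,10)])
    print(cv2.minAreaRect(P[:,:2].astype(np.float32)))
    print("staves uphill",[round(np.median(l[(abs(l[...,0]-60)<20)&(abs(l[...,1]-a)<15)&(abs(l[...,2])<15)][:,2]),2) for a in (63,21,-21,-63)])
E
python3 -c "
from plan import *
print(state()[0],state()[2]['width'])"
```

```text
top 1490 z by y [np.float64(43.1), np.float64(43.0), np.float64(43.2), np.float64(42.7), np.float64(42.8)] z by x [np.float64(42.9), np.float64(43.1), np.float64(43.2)]
((-1.0291252136230469, 0.8053207397460938), (199.30848693847656, 35.062294006347656), 89.97093200683594)
staves uphill [np.float64(1.02), np.float64(0.94), np.float64(1.2), np.float64(1.2)]
side 597 z by y [np.float64(41.3), np.float64(41.7), np.float64(41.6), np.float64(41.4), np.float64(41.3)] z by x [np.float64(41.6), np.float64(41.6), np.float64(41.3)]
((-2.097003936767578, 2.5691375732421875), (36.37962341308594, 202.48800659179688), 0.28383007645606995)
staves uphill [np.float64(-0.49), np.float64(-0.53), np.float64(-0.42), np.float64(-0.38)]
[ 0.424  -0.2097  0.3806] 0.7602643771131967
```

View pics/s3.png

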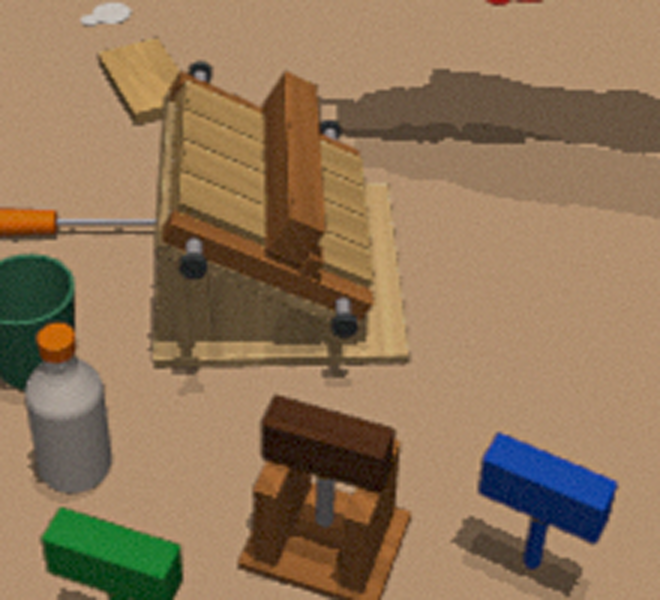

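The caul lies flat across all four staves and against the cleats, at about (295,170) in the crop. The probe is in its rack, so I hand the job in.

```bash
python3 -c "
from cell import arm
print(arm.sign_off())"
```

```text
the job is handed in; nothing more can be done
None
```

The job is done and handed in at about 30 s of robot time, against the 72 s limit.

- **Touching:** I touched the staves left to right with the probe square to the face (within about 0.1°). The net touch forces were about 9, 6, 9 and 3.5 N. The tip read +8.2 mm on the leftmost stave and −0.55, −0.45 and −0.33 mm on the others, so the leftmost was the high one. No stave showed any movement from the touches. The 9 N touches were firmer than the "few N" named in the task, though still under the 12 N that shifts a stave.
- **Pushing:** I pushed the leftmost stave down. Afterwards the depth images put it at about 0.0 mm and the others at 0.06 to 0.25 mm, so it no longer stands proud.
- **Probe:** It is back in its rack. The wrist camera put it about 1 mm from where it started, with its turn the same to within 0.6°, and the side picture agrees.
- **Caul:** It lies flat across all four staves. Its centre is at x = −1.0 mm in one camera and −2.1 mm in the other; touching the cleats would be −2 mm. It is within 0.3° of square and 1 to 2.5 mm off centre sideways. I felt it touch the cleats and the face before letting go.
- **Other things:** I did not touch anything else on the bench.

The top and side cameras disagree by about 1.5 mm in absolute height, which is within their calibration. In both, the leftmost stave's top is no higher than the highest of the others.

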